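# Clamp a tube offcut in the cam fixture

## Robot

A 6-joint arm with a two-finger parallel gripper is mounted at the origin on the work surface. World frame = base frame: x ahead of the robot, y to its left, z up, the work surface at z = 0. Lengths are in mm, angles in rad, forces in N, time in s.
With the tool pointing down it reaches from about 350 to 975 mm from the base axis. Payload 7.1 kg.
Tool frame: the origin (TCP) lies midway between the tips of the shut fingers; the grasp point (between the pads) lies 19 mm behind it (ctrl.grasp_offset is the distance from the TCP to the grasp point, in mm); z points along the fingers, y is the line along which they close (so a half turn about z gives the same grasp; the last joint's range is limited). The gripper opens to 88 mm and grips with 3 to 60 N. Pads are 20 mm wide; open, the fingers measure 115 mm over their backs; the gripper's body (75 mm by 178 mm) begins 61 mm behind the grasp point.
Start: joints at [1.167, 0.423, 1.63, -0, 1.089, -0.019], TCP at [234.576, 579.292, 222.675] pointing down, gripper open.
Joint ranges: [-3, 3], [-0.9, 2.11], [0.09, 2.58], [-1.31, 4.45], [0.11, 2.69], [-2.54, 2.54]. Speed limits (rad/s): [2.39, 2.39, 3.01, 3.14, 3.14, 3.14].

## Interface

Orientations are given as a rotation vector (axis times angle).
In Python, from workcell import ctrl gives the robot as it stands. The module is installed in compiled form; this text tells all that it offers.
- The arm moves only by the tool servo_tool, never from a script. Its argument "rows" is a list of rows, each a list of 7 numbers: the turn, a rotation vector about the tool's x, y, z as a fraction of full scale, then the shift along the tool's x, y, z as a fraction of full scale, then the finger opening in mm, from 0 to 87.8. A call has 1 to 10 rows; each row is the pose to reach, as a shift and turn from the pose commanded when the call began, along the tool's axes at that moment; what a row does not reach only later rows make up. Full scale, the value 1, is 20 cm for a shift and 1.5 rad for a turn. A row lasts 1/8 s, in which the tool goes at most 62.5 mm and 10.7 degrees, less where a joint would pass 70% of its speed; a pose out of reach is approached as far as the arm can. A call with a number of a shift or a turn outside -1 to 1 is refused whole. A call with a gripper value outside its range is refused whole. The fingers move at their own pace and stop on an object; the grip force is fixed at half the most. Time passes only in rows, so rows that repeat a pose let the fingers close. It gives the time, the measured TCP pose, the force, the opening and the grip force at its end, in the units of the state.
- ctrl.get_obs(): the state, without advancing time (a new reading comes with each control period).
- ctrl.get_image(name): name is "side" or "top"; returns (picture, depth): 480x640x3 uint8, red, green, blue; 480x640 float32, mm along the optical axis (not along the pixel's ray), 0 where there is no reading.
- ctrl.camera_info(name): a dict with "intrinsics" (3x3 intrinsics, pixels), "R" (3x3) and "t" (3): a world point X has camera coordinates R X + t. Camera axes: x right, y down, z forward; pixel columns grow to the right and rows downward; lengths in mm; the calibration is good to about 2 mm. A picture is of the moment at which its call begins. camera_info takes no time and is no camera call.
- ctrl.close_job(): hands the job in; it is judged then, once.
The state is a dict: "t": time; "qpos": joint angles; "qvel": joint speeds; "joint_torque": joint torques, N m; "ee_pos": TCP position; "orientation": TCP orientation; "ft_force": force on the tool from outside, world axes, zero at the start; "moment": the same for the moment, N m; "width": finger opening in mm; "grasp_force": force on a finger pad.
Only numpy, scipy, OpenCV 4.12 (cv2) and the standard library are available. Lean on these libraries where they do the work, as an engineer would, in place of code of your own. Each camera call takes 0.05 s, during which the arm holds its last target. There are 200 camera calls.

## Task

Stand the square tube offcut in the nest of the green cam fixture between the yellow jaw and the fixed anvil and let go of it; then turn the red crank counter-clockwise (seen from above) until the brass roller rests in the flat dwell of the cam, so that the tube stays clamped by itself when you let go. Feel for the flat and do not force the crank on past it, which would crush the thin tube, and leave the other things on the bench alone.

Things in the scene. Friction and masses are not known exactly. Their poses are not given: they have to be found in the camera images.
- fixture: Green cam fixture, fixed; base plate 130 (x) x 320 (y) x 12 mm. Origin under its centre, z up. Along its y: crank/cam shaft (vertical) at -70 mm, bearing block 0 to 20 mm (56 mm high), yellow jaw, nest at 100 mm, steel anvil with face at 119 mm (52 mm high). The steel cam under the crank arm pushes a brass roller (20 mm dia.) and its rod along +y; the rod pushes the jaw through a spring.
- nest (a point): Middle of the nest's floor, on the fixture's base plate 12 mm above the bench; fixture's axes. With the jaw drawn back the nest is 38 mm long (y, jaw to anvil) and 38 mm wide (x) between two guide strips 10 mm high above its floor, 8 mm thick.
- jaw: Yellow sprung jaw block 40 x 16 x 34 mm, top 48 mm above the bench. Origin at bench height below its clamping face; slides along the fixture's +y. Drawn back, its face is at fixture y = 81 mm. The tube is pushed onto the anvil after 8 mm; from there to the flat the cam squeezes the jaw's spring (3 N/mm) by 6 mm, clamping with about 17 N. Over 26 N the tube is crushed.
- crank (a joint): Crank angle in rad, growing counter-clockwise from above; 0: handle on the fixture's -y side of the shaft. Limits -0.3 and 4.1. The angle at which the cam's flat meets the roller is unknown: anywhere from 1.65 to 3.55. Let go within 0.2 before or after the flat's middle, the crank settles at that middle and stays; let go earlier, it springs back. The tube is crushed some 0.28 past that.
- crank_axis (a point): On the vertical crank axis, 90 mm above the bench. Force needed along the circle at the handle: under 1 N at first; then, over about 1 rad, climbing to 6 to 9 N close to the near edge of the flat (0.25 rad before its middle); past this edge the cam pulls the crank forward with up to 6 N, falling to 0 at the middle; then it resists again, up to 6 N until 0.2 rad past the middle, then 15 N or more.
- crank_handle (a point): Middle of the upright black round handle on the red crank arm, 90 mm above the bench, 70 mm from the crank axis. 24 mm diameter, from 60 to 112 mm above the bench. It revolves freely on its pin, so a hand may keep one direction all the way round. Crank arm below it: 22 mm wide, top 56 mm above the bench.
- tube: Grey square aluminium-coloured tube offcut standing upright, 30 x 30 x 60 mm, 3 mm wall, 0.15 kg, open at both ends. Origin at the centre of its lower end, z along the tube, x and y square to its faces.
- bar: Bystander: upright dark steel round bar offcut, 36 mm diameter, 55 mm high. Origin at the centre of its underside.
- tin: Bystander: blue tin, 60 mm diameter, 62 mm high. Origin at the centre of its underside.
- wrench: Bystander: wrench lying flat on the bench, about 180 mm long along its x.
There are look-alikes about, which are no part of the job. Leave any pink or turquoise look-alike of the tube alone.

How it is judged:
By the outcome, as a careful person would: the job done as asked, in the order asked, and still so for the second after the job is handed in, with the robot touching nothing.
It also fails if it takes over 72 s, if anything falls off the work surface, if the arm or the gripper's body presses on something with over 40 N, if the wrist force passes 120 N, or if a joint passes its speed limit or range.

## Working session

There is one attempt and no reset: what is moved stays moved. The work goes in short steps, Python scripts to look and compute and a tool call to move; the robot and the scene stay as the last step left them, time stands still between calls to the robot, and variables do not carry over. Pictures are saved under pics/ and viewed, at most 10 in all, crops included, and the job is handed in when it is done.

Besides the shell and the picture viewer there is one more tool, called after "Emit:" as name(argument=value, ...) on one line, values as JSON. servo_tool: Moves the arm, as the interface text tells. Its arguments: {"type":"object","properties":{"rows":{"type":"array","items":{"type":"array","items":{"type":"number"}}}},"required":["rows"]}

```bash
mkdir -p pics; python3 - <<'E'
from workcell import ctrl
import cv2, numpy as np
for n in("top","side"):
    p,d=ctrl.get_image(n); cv2.imwrite(f"pics/{n}0.png",p[:,:,::-1]); np.save(f"{n}0.npy",d)
    c=ctrl.camera_info(n); print(n,np.round(c["intrinsics"],1).tolist(),np.round(c["R"],3).tolist(),np.round(c["t"],1))
o=ctrl.get_obs();print(o)
E
```

```text
top [[612.2, 0.0, 315.3], [0.0, 612.2, 236.2], [0.0, 0.0, 1.0]] [[0.007, -1.0, -0.001], [-0.998, -0.007, -0.057], [0.057, 0.002, -0.998]] [  32.8  574.2 1433.5]
side [[563.8, 0.0, 312.5], [0.0, 563.8, 247.1], [0.0, 0.0, 1.0]] [[-0.996, -0.091, 0.012], [-0.068, 0.643, -0.763], [0.062, -0.76, -0.646]] [ 567.5   92.3 1181. ]
{'t': 0.1, 'qpos': array([ 1.16701325e+00,  4.23755310e-01,  1.63059330e+00,  3.01518031e-06,
        1.08864492e+00, -1.89920072e-02]), 'qvel': array([ 1.18599939e-04, -6.81734440e-04, -2.37766019e-03,  4.83853745e-04,
        5.34615245e-05,  9.60725521e-04]), 'joint_torque': array([-2.37898275e-04, -5.45612419e+01, -2.74324501e+01,  6.43999712e-02,
        1.88625406e-02, -3.76653588e-05]), 'ee_pos': array([234.37480859, 578.84321945, 221.99310636]), 'orientation': array([-6.00651687e-01, -3.08333492e+00,  2.15042415e-03]), 'ft_force': array([ 0.31902705,  0.33528851, -0.77427231]), 'moment': array([ 0.02788109, -0.00902946,  0.05011987]), 'grasp_force': 0.0, 'width': 88.05122433553207}
```

View pics/top0.png

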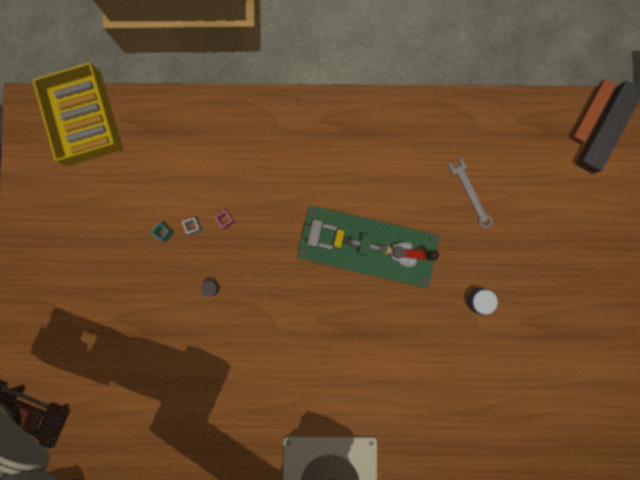

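View pics/side0.png

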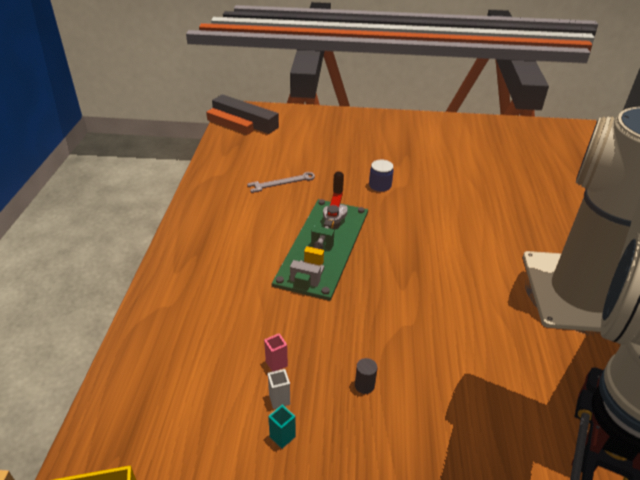

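Three tubes stand in a row in the top view: turquoise at (161,231), grey at (191,226) and pink at (224,219). The grey one fits the description. The fixture spans about (298..439, 206..287), with the handle at (432,255), the jaw at (340,239) and the anvil at (316,234). Next I'll take an enlarged crop of both.

```bash
python3 - <<'E'
import cv2, numpy as np
p=cv2.imread("pics/top0.png")
a=cv2.resize(p[196:256,141:241],None,fx=8,fy=8,interpolation=cv2.INTER_CUBIC)[:, :800]
b=cv2.resize(p[200:292,290:446],None,fx=5,fy=5,interpolation=cv2.INTER_CUBIC)
cv2.imwrite("pics/tubes.png",a); cv2.imwrite("pics/fix.png",b)
d=np.load("top0.npy"); print(d[215:237:3,180:204:3].round())
E
```

```text
[[1470. 1471. 1469. 1468. 1467. 1468. 1465. 1473.]
 [1473. 1472. 1468. 1470. 1410. 1418. 1468. 1467.]
 [1469. 1469. 1408. 1426. 1438. 1411. 1447. 1466.]
 [1464. 1407. 1430. 1467. 1470. 1471. 1426. 1468.]
 [1466. 1464. 1423. 1460. 1470. 1471. 1413. 1453.]
 [1471. 1465. 1406. 1441. 1408. 1412. 1428. 1444.]
 [1470. 1468. 1467. 1415. 1433. 1449. 1468. 1471.]
 [1466. 1465. 1468. 1471. 1472. 1464. 1471. 1467.]]
```

View pics/tubes.png

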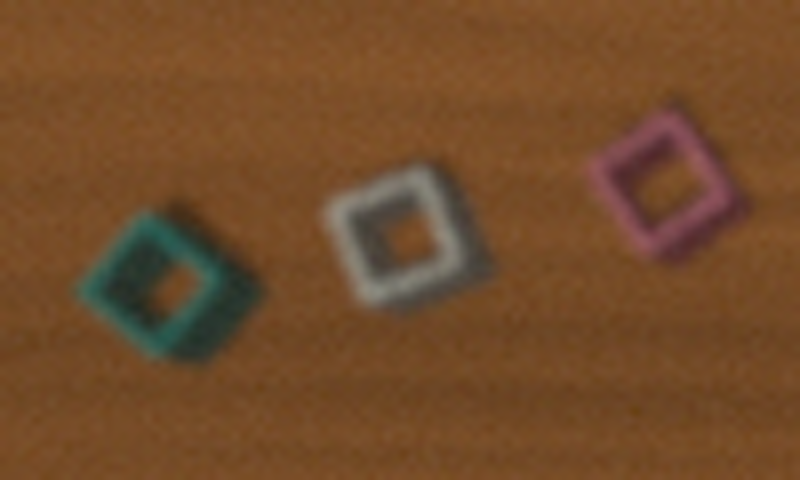

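View pics/fix.png

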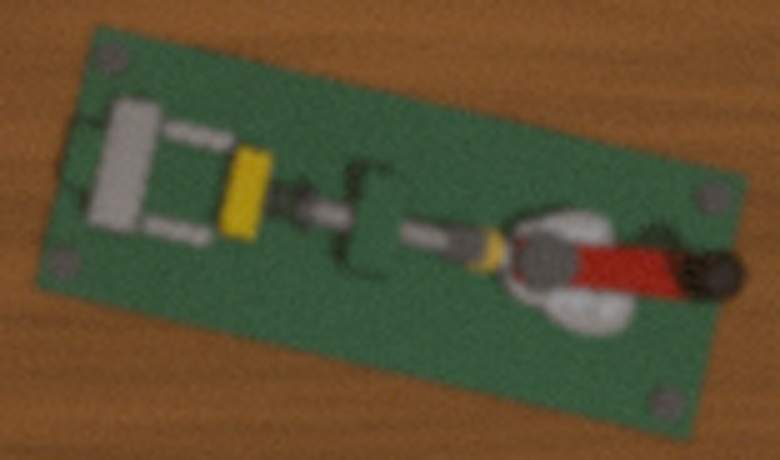

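Crop 1 confirms the grey tube at about (191,225), with top corners in the crop at (425,165), (470,255), (368,305) and (325,215). Crop 2 shows the fixture plate corners at (97,25), (750,178), (692,440) and (35,290), with the anvil on the left and the crank on the right.

```bash
cat >h.py <<'E'
from workcell import ctrl
import numpy as np
from scipy.spatial.transform import Rotation as Ro
def px(name,uv,z):
    c=ctrl.camera_info(name);K,R,t=[np.array(c[k]) for k in("intrinsics","R","t")]
    r=R.T@np.linalg.solve(K,[*uv,1.]);o=-R.T@t
    return o+r*(z-o[2])/r[2]
def rows(target,yaw_y):
    "shift/turn fractions from measured pose to a tool-down pose; tool y along yaw_y (xy angle, mod pi)"
    o=ctrl.get_obs();R=Ro.from_rotvec(o["orientation"]);p=o["ee_pos"]
    out=[]
    for a in(yaw_y,yaw_y+np.pi):
        y=np.array([np.cos(a),np.sin(a),0]);z=np.array([0,0,-1.]);T=Ro.from_matrix(np.c_[np.cross(y,z),y,z])
        out.append((R.inv()*T).as_rotvec())
    w=min(out,key=np.linalg.norm)
    return (w/1.5).round(4),(R.inv().apply(np.array(target)-p)/200).round(4)
E
python3 - <<'E'
from h import *
f=lambda c,s,o:[(np.array(q)+.5)/s-.5+o for q in c]
T=[px("top",q,60) for q in f([(425,165),(470,255),(368,305),(325,215)],8,np.array([141,196]))]
T=np.array(T);print("tube",T.mean(0).round(1),[np.linalg.norm(T[i]-T[i-1]).round(1) for i in range(4)],[np.degrees(np.arctan2(*(T[i]-T[i-1])[1::-1])).round(1) for i in range(4)])
o=np.array([290,200])
F=np.array([px("top",q,12) for q in f([(97,25),(750,178),(692,440),(35,290)],5,o)])
print("fix",F.mean(0).round(1),[np.linalg.norm(F[i]-F[i-1]).round(1) for i in range(4)],[np.degrees(np.arctan2(*(F[i]-F[i-1])[1::-1])).round(1) for i in range(4)])
y=(F[0]+F[3]-F[1]-F[2])[:2];y/=np.linalg.norm(y);x=np.array([y[1],-y[0]]);c=F.mean(0)[:2]
print("y",y,"yaw x",np.arctan2(x[1],x[0]))
for n,v in(("nest",100),("axis",-70),("handle0",-140)):print(n,(c+v*y).round(1))
for n,q,z in(("handletop",(712,275),112),("anviltop",(125,164),52),("jawtop",(246,194),48)):
    P=px("top",f([q],5,o)[0],z);print(n,P.round(1),"in fix",(x@(P[:2]-c)).round(1),(y@(P[:2]-c)).round(1))
R=Ro.from_rotvec(ctrl.get_obs()["orientation"]).as_matrix();print(R.round(3))
# depth-check
d=np.load("top0.npy");print(d[253:258,428:437].round())
E
```

```text
tube [595.4 324.7  60. ] [np.float64(32.0), np.float64(29.1), np.float64(32.5), np.float64(28.9)] [np.float64(-62.8), np.float64(-152.6), np.float64(116.7), np.float64(26.5)]
fix [551.5 -88.9  12. ] [np.float64(129.6), np.float64(318.7), np.float64(127.4), np.float64(318.7)] [np.float64(-12.7), np.float64(-102.8), np.float64(167.3), np.float64(77.6)]
y [0.21874468 0.97578213] yaw x -0.2205278062091649
nest [573.4   8.7]
axis [ 536.2 -157.2]
handle0 [ 520.9 -225.5]
handletop [ 529.7 -221.2  112. ] in fix 7.7 -133.9
anviltop [580.8  38.5  52. ] in fix 0.7 130.7
jawtop [567.5 -17.7  48. ] in fix 0.1 73.0
[[-0.927  0.375 -0.001]
 [ 0.375  0.927 -0.001]
 [ 0.    -0.001 -1.   ]]
[[1373. 1361. 1355. 1351. 1350. 1351. 1349. 1349. 1350.]
 [1362. 1355. 1355. 1357. 1350. 1355. 1351. 1351. 1358.]
 [1367. 1362. 1357. 1352. 1357. 1354. 1354. 1350. 1353.]
 [1363. 1356. 1347. 1353. 1349. 1351. 1351. 1354. 1351.]
 [1367. 1360. 1349. 1350. 1352. 1351. 1352. 1350. 1353.]]
```

```bash
python3 -c "
from h import *
print(rows([595.4,324.7,100],np.radians(26.9)))"
```

```text
(array([-9.000e-04,  3.000e-04,  4.777e-01]), array([-2.1501, -0.4994,  0.6106]))
```

Emit:
servo_tool(rows=[[0, 0, 0, -1, -0.25, 0, 60], [0, 0, 0, -1, -0.25, 0, 60], [0, 0, 0, -1, -0.25, 0, 60], [0, 0, 0, -1, -0.25, 0, 60]])

```text
t: 0.6
ee_pos: [403.4, 455.7, 222.3]
orientation: [-0.606, -3.083, 0.001]
ft_force: [-0.6, 0.1, 0.2]
width: 60.0
grasp_force: 0.0
```

Emit:
servo_tool(rows=[[0, 0, 0, -1, -0.25, 0.4, 60], [0, 0, 0, -1, -0.25, 0.4, 60], [0, 0, 0, -1, -0.25, 0.4, 60], [0, 0, 0, -1, -0.25, 0.4, 60], [0, 0, 0.477, -1, -0.25, 0.4, 60], [0, 0, 0.477, -1, -0.25, 0.4, 60], [0, 0, 0.477, -1, -0.25, 0.4, 60], [0, 0, 0.477, -1, -0.25, 0.4, 60], [0, 0, 0.477, -1, -0.25, 0.4, 60]])

```text
t: 1.72
ee_pos: [567.2, 337.1, 142.4]
orientation: [-1.639, -2.679, 0.001]
ft_force: [-0.5, 0.0, -0.7]
width: 60.0
grasp_force: 0.0
```

```bash
python3 -c "
from h import *
print(rows([595.4,324.7,100],np.radians(26.9)),rows([595.4,324.7,30],np.radians(26.9)),ctrl.get_obs()['ee_pos'])
import cv2
p,d=ctrl.get_image('side'); cv2.imwrite('pics/s1.png',cv2.resize(p[300:470,200:420,::-1],None,fx=3.5,fy=3.5,interpolation=2))
"
```

```text
(array([-0.0004, -0.0001,  0.0021]), array([-0.1196,  0.0974,  0.2117])) (array([-0.0004, -0.0001,  0.0021]), array([-0.1196,  0.0976,  0.5617])) [567.18983935 337.12441327 142.36449364]
```

View pics/s1.png

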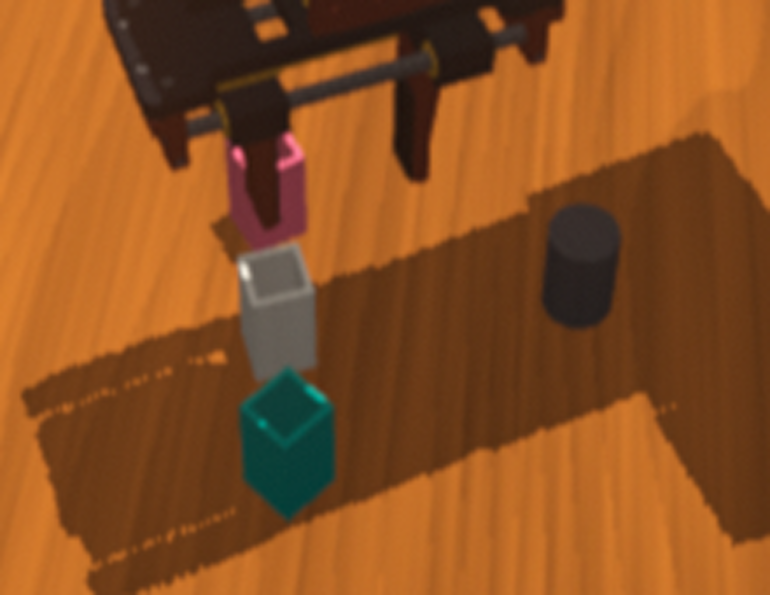

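The side view shows the gripper above the tubes, with the grey tube free at crop pixel (278,310). I'll shift over it, lower and close.

Emit:
servo_tool(rows=[[0, 0, 0, -0.12, 0.097, 0, 60], [0, 0, 0, -0.12, 0.097, 0.1, 60], [0, 0, 0, -0.12, 0.097, 0.35, 60], [0, 0, 0, -0.12, 0.097, 0.56, 60], [0, 0, 0, -0.12, 0.097, 0.56, 60], [0, 0, 0, -0.12, 0.097, 0.56, 20], [0, 0, 0, -0.12, 0.097, 0.56, 20], [0, 0, 0, -0.12, 0.097, 0.56, 20], [0, 0, 0, -0.12, 0.097, 0.56, 20], [0, 0, 0, -0.12, 0.097, 0.56, 20]])

```text
t: 3.02
ee_pos: [597.1, 324.5, 32.3]
orientation: [1.642, 2.677, 0.004]
ft_force: [-0.0, 0.7, 7.3]
width: 30.1
grasp_force: 29.7
```

Emit:
servo_tool(rows=[[0, 0, 0, 0, 0, -0.25, 20], [0, 0, 0, 0, 0, -0.5, 20], [0, 0, 0, 0, 0, -0.5, 20]])

```text
t: 3.4
ee_pos: [598.4, 325.1, 135.3]
orientation: [1.64, 2.675, 0.01]
ft_force: [-0.1, -0.2, -1.9]
width: 30.1
grasp_force: 29.7
```

```bash
python3 -c "
from h import *
print(rows([573.4,8.7,130],-.2205),ctrl.get_obs()['ee_pos'])"
```

```text
(array([ 0.0049, -0.0018,  0.4607]), array([-1.3534, -0.8287,  0.02  ])) [598.38240039 325.09224859 135.28569773]
```

Emit:
servo_tool(rows=[[0, 0, 0, -0.27, -0.16, 0, 20], [0, 0, 0, -0.54, -0.33, 0, 20], [0, 0, 0.1, -0.8, -0.49, 0, 20], [0, 0, 0.2, -1, -0.6, 0, 20], [0, 0, 0.3, -1, -0.6, 0, 20], [0, 0, 0.4, -1, -0.6, 0, 20], [0.004, -0.002, 0.46, -1, -0.6, 0, 20], [0.004, -0.002, 0.46, -1, -0.6, 0, 20]])

```text
t: 4.4
ee_pos: [578.7, 91.0, 129.4]
orientation: [-2.449, -1.965, 0.013]
ft_force: [-0.9, 0.2, -2.6]
width: 30.4
grasp_force: 29.7
```

```bash
python3 -c "
from h import *
print(rows([573.4,8.7,130],-.2205),ctrl.get_obs()['ee_pos'])"
```

```text
(array([-0.0045,  0.0037,  0.0012]), array([-0.4073,  0.0635, -0.0011])) [578.66755061  90.97183882 129.40552577]
```

Emit:
servo_tool(rows=[[-0.004, 0.004, 0, -0.2, 0.03, 0.05, 20], [-0.004, 0.004, 0, -0.407, 0.063, 0.1, 20], [-0.004, 0.004, 0, -0.407, 0.063, 0.1, 20], [-0.004, 0.004, 0, -0.407, 0.063, 0.1, 20]])

```text
t: 4.9
ee_pos: [573.9, 9.1, 110.7]
orientation: [-2.451, -1.965, -0.002]
ft_force: [0.3, -0.4, -2.0]
width: 29.9
grasp_force: 29.7
```

```bash
python3 -c "
from h import *
import cv2
print(rows([573.4,8.7,44],-.2205),ctrl.get_obs()['ee_pos'])
p,d=ctrl.get_image('side'); a=cv2.resize(p[190:310,260:390,::-1],None,fx=4.5,fy=4.5,interpolation=2)
cv2.imwrite('pics/s2.png',a)
"
```

```text
(array([ 0.0006, -0.0009,  0.001 ]), array([-0.003 , -0.0024,  0.3334])) [573.92990095   9.10854146 110.67179281]
```

View pics/s2.png

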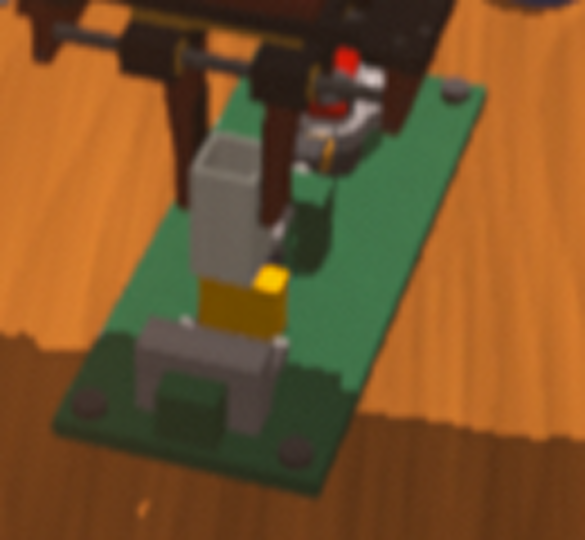

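The view shows the tube upright in the fingers above the nest. The lower corners of its anvil-side face are at about (192,270) and (260,283) in the crop. I'll check those against the nest.

```bash
cat >>h.py <<'E'
C=np.array([551.5,-88.9]);Y=np.array([.21874,.97578]);X=np.array([Y[1],-Y[0]])
def fx(P): d=np.array(P[:2])-C; return np.round([X@d,Y@d],1)
E
python3 -c "
from h import *
g=lambda q:(np.array(q)+.5)/4.5-.5+[260,190]
for q,z in (((192,270),78.4),((260,283),78.4),((200,145),138.4),((143,325),52),((278,350),52),((207,278),48),((288,293),48),((55,430),12),((318,495),12),((485,92),12)): print(q,z,fx(px('side',g(q),z)))
"
```

```text
(192, 270) 78.4 [ 13.7 114.7]
(260, 283) 78.4 [-18.3 113.4]
(200, 145) 138.4 [15.2 99.3]
(143, 325) 52 [ 32.4 129.4]
(278, 350) 52 [-31.2 125.9]
(207, 278) 48 [16.5 84.3]
(288, 293) 48 [-22.8  82.3]
(55, 430) 12 [ 61.9 168.5]
(318, 495) 12 [-64.6 170. ]
(485, 92) 12 [ -64.  -149.5]
```

```bash
python3 - <<'E'
from h import *
def pts(name,dep,uv):
    c=ctrl.camera_info(name);K,R,t=[np.array(c[k]) for k in("intrinsics","R","t")]
    u,v=uv; z=np.median(dep[v-1:v+2,u-1:u+2]); P=R.T@(np.linalg.solve(K,[u,v,1.])*z-t); return fx(P),P.round(1)
s=np.load("side0.npy");t=np.load("top0.npy")
print("plate side",*[pts("side",s,q) for q in((350,225),(300,275),(340,250))])
print("bench side",*[pts("side",s,q) for q in((400,300),(250,350),(300,330))])
print("bench top",*[pts("top",t,q) for q in((260,250),(450,180),(350,320))])
print("plate top",*[pts("top",t,q) for q in((370,265),(310,250),(350,225))])
for q in((302.7,250),(317.8,252.9)):print(q)
# same object both cams: bar & tin tops
import cv2
for n in("top","side"):
    im=cv2.imread(f"pics/{n}0.png"); print(n)
    h=cv2.cvtColor(im,cv2.COLOR_BGR2HSV); g=((h[...,0]>50)&(h[...,0]<85)&(h[...,1]>90)).astype("uint8")
    k,l,st,ce=cv2.connectedComponentsWithStats(g); i=1+st[1:,4].argmax()
    r=cv2.convexHull(np.argwhere(l==i)[:,::-1].astype("int32")); ap=cv2.approxPolyDP(r,6,True)[:,0]
    print([(q.tolist(),fx(px(n,q,12)).tolist()) for q in ap])
E
```

```text
plate side (array([-39., -80.]), array([ 496. , -158.4,   11.2])) (array([  6.7, 150. ]), array([590.8,  56. ,  40.8])) (array([-41.3,  14.9]), array([514.5, -65.3,  11.5]))
bench side (array([-197.3,  113.8]), array([383.8,  65.3,  -0.4])) (array([ 43.2, 331.8]), array([6.662e+02, 2.254e+02, 1.000e-01])) (array([-29.6, 256.6]), array([578.7, 168. ,   1.1]))
bench top (array([-66.7, 249.2]), array([540.9, 168.8,   0.9])) (array([ 200.6, -157.5]), array([ 7.128e+02, -2.864e+02, -5.000e-01])) (array([-180.4,    2.4]), array([376. , -47.1,  -1. ]))
plate top (array([-42.6, -13.9]), array([506.9, -93.1,  12.9])) (array([-40.1, 132.5]), array([541.4,  49.2,  11.7])) (array([39.3, 53.3]), array([601.5, -45.5,  12. ]))
(302.7, 250)
(317.8, 252.9)
top
[([418, 282], [-56.2, -133.4]), ([331, 263], [-58.9, 77.1]), ([328, 253], [-37.4, 89.3]), ([374, 222], [59.2, -0.7]), ([395, 226], [61.1, -51.4])]
side
[([366, 210], [-60.8, -148.6]), ([330, 296], [-61.1, 160.4]), ([278, 284], [51.1, 161.2]), ([317, 202], [61.9, -141.9])]
```

```bash
cat >ov.py <<'E'
from h import *
import cv2
def proj(n,x,y,z):
    c=ctrl.camera_info(n);K,R,t=[np.array(c[k]) for k in("intrinsics","R","t")]
    q=K@(R@np.array([*(C+x*X+y*Y),z])+t);return q[:2]/q[2]
def ov(n,im,x0,y0,w,h,s):
    a=cv2.resize(im[y0:y0+h,x0:x0+w],None,fx=s,fy=s,interpolation=2)
    for col,z,b in(((255,255,255),12,(-65,65,-160,160)),((255,0,255),48,(-20,20,65,81)),((255,255,0),52,(-30,30,119,119.5)),((0,0,255),22,(-19,19,81,119))):
        P=[((proj(n,x,y,z)-[x0,y0]+.5)*s).astype(int) for x,y in((b[0],b[2]),(b[1],b[2]),(b[1],b[3]),(b[0],b[3]))]
        cv2.polylines(a,[np.array(P)],True,col,1)
    return a
E
python3 -c "
from ov import *
a=ov('side',cv2.imread('pics/side0.png'),268,195,104,106,5)[:, :400+120]
b=ov('top',cv2.imread('pics/top0.png'),290,200,70,90,5)[:530]
b=cv2.copyMakeBorder(b,0,530-b.shape[0],0,0,0) if b.shape[0]<530 else b
o=np.hstack([a,b])[:, :800];cv2.imwrite('pics/ov.png',o)"
```

```text
(no output)
```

View pics/ov.png

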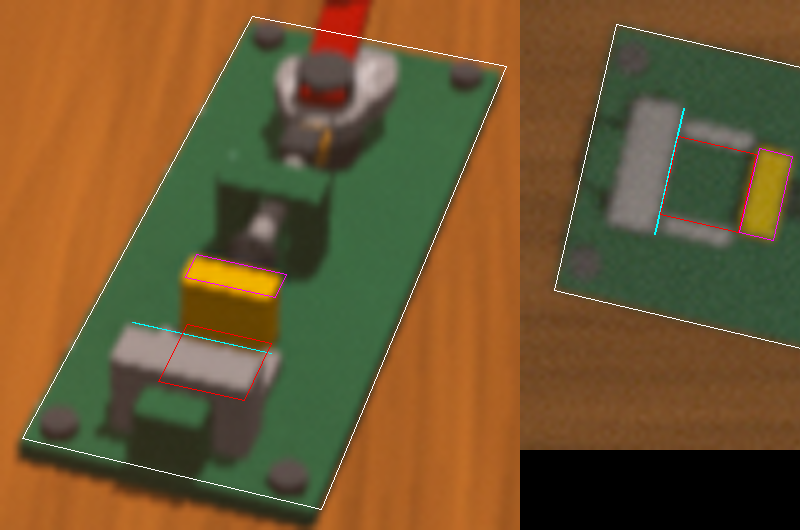

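The top overlay matches the fixture closely. In the side view it sits about 1 px up and to the right. Next I'll overlay the held tube in the same way.

```bash
python3 -c "
from ov import *
p,_=ctrl.get_image('side');x0,y0,s=275,205,8
a=ov('side',p[:,:,::-1].copy(),x0,y0,70,75,s)
f=fx(ctrl.get_obs()['ee_pos']);z=ctrl.get_obs()['ee_pos'][2];print(f,z)
for zz in(z-32,z+28):
    P=[((proj('side',f[0]+i,f[1]+j,zz)-[x0,y0]+.5)*s).astype(int) for i,j in((-15,-15),(15,-15),(15,15),(-15,15))]
    cv2.polylines(a,[np.array(P)],True,(0,255,255),1)
cv2.imwrite('pics/ov2.png',a)"
```

```text
[  0.6 101.3] 111.03320159969944
```

View pics/ov2.png

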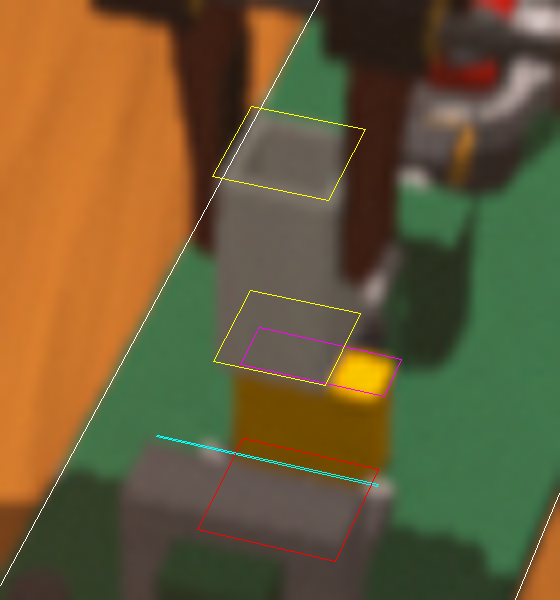

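The held tube appears about 1 px right of its prediction while the fixture appears about 1 px left. So the tube needs roughly 2 mm towards +x of the fixture; its y is fine. I'll lower it in stages and watch the force.

Emit:
servo_tool(rows=[[0, 0, 0, -0.004, 0.009, 0, 20], [0, 0, 0, -0.004, 0.009, 0.08, 20], [0, 0, 0, -0.004, 0.009, 0.16, 20], [0, 0, 0, -0.004, 0.009, 0.21, 20], [0, 0, 0, -0.004, 0.009, 0.23, 20], [0, 0, 0, -0.004, 0.009, 0.23, 20]])

```text
t: 5.75
ee_pos: [575.6, 7.8, 64.6]
orientation: [-2.451, -1.965, -0.002]
ft_force: [0.0, -0.2, -1.2]
width: 29.9
grasp_force: 29.7
```

Emit:
servo_tool(rows=[[0, 0, 0, 0, 0, 0.03, 20], [0, 0, 0, 0, 0, 0.06, 20], [0, 0, 0, 0, 0, 0.08, 20], [0, 0, 0, 0, 0, 0.08, 20]])

```text
t: 6.25
ee_pos: [575.5, 7.8, 48.6]
orientation: [-2.451, -1.965, -0.002]
ft_force: [0.3, 0.5, -1.8]
width: 29.8
grasp_force: 29.7
```

Emit:
servo_tool(rows=[[0, 0, 0, 0, 0, 0.01, 20], [0, 0, 0, 0, 0, 0.018, 20], [0, 0, 0, 0, 0, 0.022, 20], [0, 0, 0, 0, 0, 0.022, 20]])

```text
t: 6.75
ee_pos: [575.8, 7.8, 44.6]
orientation: [2.451, 1.965, 0.003]
ft_force: [0.0, 0.2, -2.0]
width: 29.8
grasp_force: 29.7
```

Emit:
servo_tool(rows=[[0, 0, 0, 0, 0, 0.007, 20], [0, 0, 0, 0, 0, 0.012, 20], [0, 0, 0, 0, 0, 0.012, 20]])

```text
t: 7.12
ee_pos: [576.3, 7.9, 44.1]
orientation: [2.451, 1.964, 0.004]
ft_force: [-5.1, -0.1, 17.7]
width: 30.0
grasp_force: 29.9
```

The tube is on the floor. I'll release it and rise.

Emit:
servo_tool(rows=[[0, 0, 0, 0, 0, 0.0, 50], [0, 0, 0, 0, 0, 0.0, 50], [0, 0, 0, 0, 0, 0, 50], [0, 0, 0, 0, 0, -0.15, 50], [0, 0, 0, 0, 0, -0.35, 50], [0, 0, 0, 0, 0, -0.55, 50], [0, 0, 0, 0, 0, -0.55, 50], [0, 0, 0, -0.2, 0, -0.55, 50], [0, 0, 0, -0.5, 0, -0.55, 50], [0, 0, 0, -0.7, 0, -0.55, 50]])

```text
t: 8.38
ee_pos: [543.8, -130.5, 150.6]
orientation: [-2.451, -1.964, -0.001]
ft_force: [0.2, -0.3, -0.1]
width: 49.9
grasp_force: 0.0
```

```bash
python3 -c "
from ov import *
p,_=ctrl.get_image('side');x0,y0,s=275,195,6
a=cv2.resize(p[195:295,275:375,::-1],None,fx=6,fy=6,interpolation=2)
cv2.imwrite('pics/placed.png',a)
o=ctrl.get_obs();print(fx(o['ee_pos']),o['ee_pos'],o['qpos'])
H=C+7.7*X-133.9*Y;A=C-70*Y;d=H-A;H=A+70*d/np.linalg.norm(d);print('handle',H,'ang',np.arctan2(X@d,-(Y@d)))
print(rows([*H,150],-.2205))"
```

```text
[  1.6 -45.7] [ 543.03138259 -133.79024721  150.60016555] [-2.62653790e-01  4.23513838e-01  1.82832689e+00 -4.43931074e-04
  8.90402818e-01 -4.10515429e-02]
handle [ 529.15799268 -226.85067803] ang 0.11992257030750149
(array([-0.0004,  0.0002, -0.0005]), array([-0.4692,  0.0345,  0.0031]))
```

View pics/placed.png

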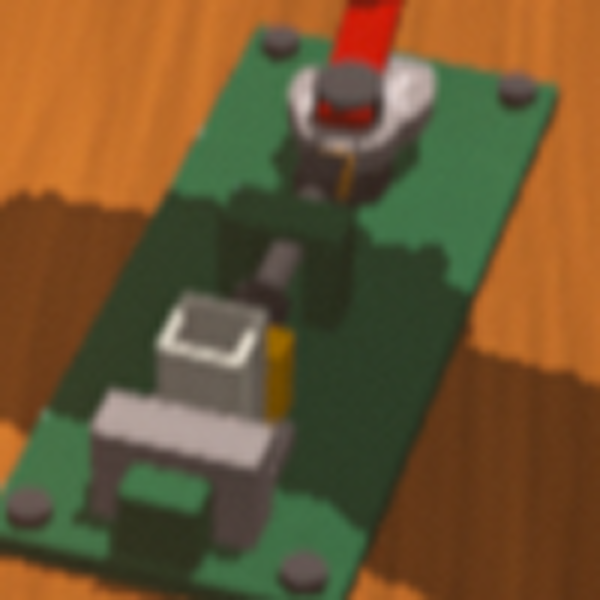

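The tube stands upright between the anvil and the jaw (crop pixel (213,345)), and the crank is still at its start. Now for the handle.

Emit:
servo_tool(rows=[[0, 0, 0, -0.25, 0.02, 0, 60], [0, 0, 0, -0.469, 0.034, 0, 60], [0, 0, 0, -0.469, 0.034, 0, 60], [0, 0, 0, -0.469, 0.034, 0.1, 60], [0, 0, 0, -0.469, 0.034, 0.25, 60], [0, 0, 0, -0.469, 0.034, 0.39, 60], [0, 0, 0, -0.469, 0.034, 0.39, 60]])

```text
t: 9.3
ee_pos: [529.6, -219.9, 71.3]
orientation: [-2.447, -1.963, 0.001]
ft_force: [0.1, -0.2, 0.3]
width: 60.0
grasp_force: 0.0
```

Emit:
servo_tool(rows=[[0, 0, 0, 0, 0, 0, 15], [0, 0, 0, 0, 0, 0, 15], [0, 0, 0, 0, 0, 0, 15], [0, 0, 0, 0, 0, 0, 15], [0, 0, 0, 0, 0, 0, 15]])

```text
t: 9.93
ee_pos: [532.0, -222.2, 74.6]
orientation: [2.45, 1.964, 0.004]
ft_force: [-0.9, 0.2, 4.6]
width: 23.6
grasp_force: 30.0
```

```bash
cat >>h.py <<'E'
def crank(angs,A=None):
    "tool shifts (fractions, tool x=+Y,y=+X) from current measured pose to the handle circle at the given angles"
    o=ctrl.get_obs();f=fx(o["ee_pos"]);A=np.array([0,-70.]) if A is None else np.array(A)
    d=f-A;a=np.arctan2(d[0],-d[1])%(2*np.pi);F=o["ft_force"][:2]
    tan=np.cos(a)*X+np.sin(a)*Y;rad=np.sin(a)*X-np.cos(a)*Y
    print("ang",a.round(3),"r",np.hypot(*d).round(1),"Ftan",(tan@F).round(1),"Frad",(rad@F).round(1),f,"z",o["ee_pos"][2].round(1),"w",o["width"].round(1),"t",o["t"])
    for b in angs:
        g=A+70*np.array([np.sin(b),-np.cos(b)])-f; print(b,(g[1]/200).round(3),(g[0]/200).round(3))
E
python3 -c "
from h import *
crank([.2,.3,.4,.5,.6,.7,.8,.9])"
```

```text
Traceback (most recent call last):
  File "h.py", line 24, in crank
    print("ang",a.round(3),"r",np.hypot(*d).round(1),"Ftan",(tan@F).round(1),"Frad",(rad@F).round(1),f,"z",o["ee_pos"][2].round(1),"w",o["width"].round(1),"t",o["t"])
                                                                                                                                       ^^^^^^^^^^^^^^^^
AttributeError: 'float' object has no attribute 'round'
```

```bash
sed -i 's/o\["width"\].round(1)/round(o["width"],1)/' h.py; python3 -c "
from h import *
crank([.3,.4,.5,.6,.7,.8,.9,1,1.1])"
```

```text
ang 0.156 r 65.1 Ftan -0.9 Frad -0.2 [  10.1 -134.3] z 74.6 w 23.6 t 9.925
0.3 -0.013 0.053
0.4 -0.001 0.086
0.5 0.014 0.117
0.6 0.033 0.147
0.7 0.054 0.175
0.8 0.078 0.201
0.9 0.104 0.224
1 0.132 0.244
1.1 0.163 0.261
```

```bash
python3 -c "
from h import *
crank([.25,.35,.45,.55,.65,.75,.85,.95,1.05],[-.5,-65])"
```

```text
ang 0.152 r 70.1 Ftan -0.9 Frad -0.2 [  10.1 -134.3] z 74.6 w 23.6 t 9.925
0.25 0.007 0.034
0.35 0.018 0.067
0.45 0.031 0.099
0.55 0.048 0.13
0.65 0.068 0.159
0.75 0.09 0.186
0.85 0.116 0.21
0.95 0.143 0.232
1.05 0.172 0.251
```

Emit:
servo_tool(rows=[[0, 0, 0, 0.007, 0.034, 0, 15], [0, 0, 0, 0.018, 0.067, 0, 15], [0, 0, 0, 0.031, 0.099, 0, 15], [0, 0, 0, 0.048, 0.13, 0, 15], [0, 0, 0, 0.068, 0.159, 0, 15], [0, 0, 0, 0.09, 0.186, 0, 15], [0, 0, 0, 0.116, 0.21, 0, 15], [0, 0, 0, 0.143, 0.232, 0, 15], [0, 0, 0, 0.143, 0.232, 0, 15]])

```text
t: 11.05
ee_pos: [586.2, -205.3, 74.7]
orientation: [2.446, 1.962, 0.007]
ft_force: [6.2, -6.5, -0.7]
width: 23.2
grasp_force: 30.0
```

```bash
python3 -c "
from h import *
crank([1.05,1.1,1.15,1.2,1.25,1.3,1.35,1.4],[-.5,-65])"
```

```text
ang 0.97 r 72.5 Ftan 0.1 Frad 9.0 [  59.3 -106. ] z 74.7 w 23.2 t 11.05
1.05 0.031 0.005
1.1 0.046 0.013
1.15 0.062 0.02
1.2 0.078 0.027
1.25 0.095 0.033
1.3 0.111 0.038
1.35 0.128 0.043
1.4 0.146 0.046
```

```bash
cat >>h.py <<'E'
def step(cmd,angs,A=(2.8,-64.7)):
    "cmd: fixture xy commanded now"
    A=np.array(A);crank([],A)
    for b in angs:
        g=A+70*np.array([np.sin(b),-np.cos(b)]);s=(g-cmd)/200;print(b,"shift",s[1].round(3),s[0].round(3),"cmd",g.round(1))
E
python3 -c "
from h import *
step([56.5,-105.7],[1,1.05,1.1,1.15,1.2,1.25,1.3,1.35,1.4])"
```

```text
ang 0.94 r 70.0 Ftan 0.4 Frad 9.0 [  59.3 -106. ] z 74.7 w 23.2 t 11.05
1 shift 0.016 0.026 cmd [  61.7 -102.5]
1.05 shift 0.031 0.035 cmd [ 63.5 -99.5]
1.1 shift 0.046 0.043 cmd [ 65.2 -96.5]
1.15 shift 0.062 0.051 cmd [ 66.7 -93.3]
1.2 shift 0.078 0.058 cmd [ 68.  -90.1]
1.25 shift 0.095 0.064 cmd [ 69.2 -86.8]
1.3 shift 0.111 0.069 cmd [ 70.2 -83.4]
1.35 shift 0.128 0.073 cmd [ 71.1 -80. ]
1.4 shift 0.146 0.076 cmd [ 71.8 -76.6]
```

Emit:
servo_tool(rows=[[0, 0, 0, 0.016, 0.026, 0, 15], [0, 0, 0, 0.031, 0.035, 0, 15], [0, 0, 0, 0.046, 0.043, 0, 15], [0, 0, 0, 0.062, 0.051, 0, 15], [0, 0, 0, 0.078, 0.058, 0, 15], [0, 0, 0, 0.095, 0.064, 0, 15], [0, 0, 0, 0.111, 0.069, 0, 15], [0, 0, 0, 0.111, 0.069, 0, 15]])

```text
t: 12.05
ee_pos: [602.4, -185.0, 74.6]
orientation: [2.45, 1.964, 0.005]
ft_force: [0.7, 0.2, 5.1]
width: 23.5
grasp_force: 30.0
```

```bash
python3 -c "
from h import *
step([70.2,-83.4],[1.35,1.4,1.45,1.5,1.55,1.6,1.65,1.7])"
```

```text
ang 1.313 r 70.2 Ftan 0.5 Frad 0.6 [ 70.7 -82.6] z 74.6 w 23.5 t 12.05
1.35 shift 0.017 0.005 cmd [ 71.1 -80. ]
1.4 shift 0.034 0.008 cmd [ 71.8 -76.6]
1.45 shift 0.051 0.01 cmd [ 72.3 -73.1]
1.5 shift 0.069 0.012 cmd [ 72.6 -69.7]
1.55 shift 0.086 0.013 cmd [ 72.8 -66.2]
1.6 shift 0.104 0.013 cmd [ 72.8 -62.7]
1.65 shift 0.121 0.012 cmd [ 72.6 -59.2]
1.7 shift 0.139 0.01 cmd [ 72.2 -55.7]
```

Emit:
servo_tool(rows=[[0, 0, 0, 0.017, 0.005, 0, 15], [0, 0, 0, 0.034, 0.008, 0, 15], [0, 0, 0, 0.051, 0.01, 0, 15], [0, 0, 0, 0.069, 0.012, 0, 15], [0, 0, 0, 0.086, 0.013, 0, 15], [0, 0, 0, 0.104, 0.013, 0, 15], [0, 0, 0, 0.104, 0.013, 0, 15]])

```text
t: 12.92
ee_pos: [609.2, -165.5, 74.6]
orientation: [2.45, 1.964, 0.004]
ft_force: [0.1, -1.7, 5.7]
width: 23.5
grasp_force: 30.0
```

```bash
python3 -c "
from h import *
step([72.8,-62.7],[1.65,1.7,1.75,1.8,1.85,1.9])"
```

```text
ang 1.606 r 70.3 Ftan -1.7 Frad 0.4 [ 73.1 -62.2] z 74.6 w 23.5 t 12.925
1.65 shift 0.018 -0.001 cmd [ 72.6 -59.2]
1.7 shift 0.035 -0.003 cmd [ 72.2 -55.7]
1.75 shift 0.052 -0.006 cmd [ 71.7 -52.2]
1.8 shift 0.07 -0.009 cmd [ 71.  -48.8]
1.85 shift 0.086 -0.014 cmd [ 70.1 -45.4]
1.9 shift 0.103 -0.019 cmd [ 69.  -42.1]
```

Emit:
servo_tool(rows=[[0, 0, 0, 0.018, -0.001, 0, 15], [0, 0, 0, 0.035, -0.003, 0, 15], [0, 0, 0, 0.052, -0.006, 0, 15], [0, 0, 0, 0.07, -0.009, 0, 15], [0, 0, 0, 0.07, -0.009, 0, 15]])

```text
t: 13.55
ee_pos: [610.4, -151.6, 74.6]
orientation: [2.45, 1.964, 0.004]
ft_force: [0.1, -2.5, 5.4]
width: 23.8
grasp_force: 30.0
```

```bash
python3 -c "
from h import *
step([71,-48.8],[1.85,1.9,1.95,2.0])"
```

```text
ang 1.806 r 70.3 Ftan -2.5 Frad 0.1 [ 71.2 -48.3] z 74.6 w 23.8 t 13.55
1.85 shift 0.017 -0.005 cmd [ 70.1 -45.4]
1.9 shift 0.034 -0.01 cmd [ 69.  -42.1]
1.95 shift 0.05 -0.016 cmd [ 67.8 -38.8]
2.0 shift 0.066 -0.023 cmd [ 66.5 -35.6]
```

Emit:
servo_tool(rows=[[0, 0, 0, 0.017, -0.005, 0, 15], [0, 0, 0, 0.034, -0.01, 0, 15], [0, 0, 0, 0.05, -0.016, 0, 15], [0, 0, 0, 0.066, -0.023, 0, 15], [0, 0, 0, 0.066, -0.023, 0, 15]])

```text
t: 14.18
ee_pos: [608.9, -137.9, 74.6]
orientation: [2.45, 1.964, 0.004]
ft_force: [-0.3, -3.1, 5.9]
width: 23.3
grasp_force: 30.0
```

```bash
python3 -c "
from h import *
step([66.5,-35.6],[2.05,2.1,2.15,2.2])"
```

```text
ang 2.002 r 70.3 Ftan -2.9 Frad -1.0 [ 66.7 -35.3] z 74.6 w 23.3 t 14.175
2.05 shift 0.016 -0.008 cmd [ 64.9 -32.4]
2.1 shift 0.031 -0.016 cmd [ 63.2 -29.4]
2.15 shift 0.046 -0.026 cmd [ 61.4 -26.4]
2.2 shift 0.06 -0.036 cmd [ 59.4 -23.5]
```

Emit:
servo_tool(rows=[[0, 0, 0, 0.016, -0.008, 0, 15], [0, 0, 0, 0.031, -0.016, 0, 15], [0, 0, 0, 0.046, -0.026, 0, 15], [0, 0, 0, 0.06, -0.036, 0, 15], [0, 0, 0, 0.06, -0.036, 0, 15]])

```text
t: 14.8
ee_pos: [604.8, -125.1, 74.6]
orientation: [2.449, 1.963, 0.004]
ft_force: [1.8, -4.9, 4.9]
width: 23.2
grasp_force: 30.0
```

```bash
python3 -c "
from h import *
step([59.4,-23.5],[2.25,2.3,2.35,2.4])"
```

```text
ang 2.194 r 70.3 Ftan -5.2 Frad -0.3 [ 59.9 -23.7] z 74.6 w 23.2 t 14.8
2.25 shift 0.014 -0.011 cmd [ 57.3 -20.7]
2.3 shift 0.027 -0.022 cmd [ 55.  -18.1]
2.35 shift 0.04 -0.034 cmd [ 52.6 -15.5]
2.4 shift 0.052 -0.047 cmd [ 50.1 -13.1]
```

Resistance is now 5.2 N, so the steps get smaller (0.15 rad).

Emit:
servo_tool(rows=[[0, 0, 0, 0.014, -0.011, 0, 15], [0, 0, 0, 0.027, -0.022, 0, 15], [0, 0, 0, 0.04, -0.034, 0, 15], [0, 0, 0, 0.04, -0.034, 0, 15]])

```text
t: 15.3
ee_pos: [600.0, -115.9, 74.6]
orientation: [2.449, 1.963, 0.005]
ft_force: [1.9, -6.5, 3.7]
width: 23.4
grasp_force: 30.0
```

```bash
python3 -c "
from h import *
step([52.6,-15.5],[2.4,2.45,2.5])"
```

```text
ang 2.34 r 70.3 Ftan -6.5 Frad -1.7 [ 53.3 -15.8] z 74.6 w 23.4 t 15.3
2.4 shift 0.012 -0.013 cmd [ 50.1 -13.1]
2.45 shift 0.024 -0.026 cmd [ 47.4 -10.8]
2.5 shift 0.034 -0.04 cmd [44.7 -8.6]
```

Emit:
servo_tool(rows=[[0, 0, 0, 0.012, -0.013, 0, 15], [0, 0, 0, 0.024, -0.026, 0, 15], [0, 0, 0, 0.024, -0.026, 0, 15]])

```text
t: 15.68
ee_pos: [595.2, -109.2, 74.6]
orientation: [2.451, 1.964, 0.004]
ft_force: [-0.5, -2.1, 6.7]
width: 23.2
grasp_force: 30.0
```

```bash
python3 -c "
from h import *
step([47.4,-10.8],[2.5,2.55,2.6])"
```

```text
ang 2.459 r 70.2 Ftan -1.3 Frad -1.7 [ 47.1 -10.2] z 74.6 w 23.2 t 15.675
2.5 shift 0.011 -0.014 cmd [44.7 -8.6]
2.55 shift 0.021 -0.028 cmd [41.8 -6.6]
2.6 shift 0.03 -0.043 cmd [38.9 -4.7]
```

The force has dropped, so the edge is near 2.44 and the middle should be near 2.68.

Emit:
servo_tool(rows=[[0, 0, 0, 0.011, -0.014, 0, 15], [0, 0, 0, 0.021, -0.028, 0, 15], [0, 0, 0, 0.021, -0.028, 0, 15]])

```text
t: 16.05
ee_pos: [589.7, -103.0, 74.6]
orientation: [-2.451, -1.964, -0.003]
ft_force: [-3.9, 2.4, 11.4]
width: 23.6
grasp_force: 30.0
```

```bash
python3 -c "
from h import *
step([41.8,-6.6],[2.6,2.65,2.7])"
```

```text
ang 2.576 r 70.1 Ftan 4.5 Frad -1.0 [40.4 -5.5] z 74.6 w 23.6 t 16.05
2.6 shift 0.009 -0.015 cmd [38.9 -4.7]
2.65 shift 0.018 -0.03 cmd [35.8 -3. ]
2.7 shift 0.026 -0.045 cmd [32.7 -1.4]
```

Emit:
servo_tool(rows=[[0, 0, 0, 0.009, -0.015, 0, 15], [0, 0, 0, 0.018, -0.03, 0, 15], [0, 0, 0, 0.018, -0.03, 0, 15]])

```text
t: 16.42
ee_pos: [584.9, -98.7, 74.6]
orientation: [-2.451, -1.964, -0.003]
ft_force: [-2.1, 0.2, 9.7]
width: 23.6
grasp_force: 30.0
```

```bash
python3 -c "
from h import *
step([35.8,-3],[2.68,2.7,2.75])"
```

```text
ang 2.67 r 70.2 Ftan 1.7 Frad -1.2 [34.7 -2.2] z 74.6 w 23.6 t 16.425
2.68 shift 0.005 -0.009 cmd [34. -2.]
2.7 shift 0.008 -0.015 cmd [32.7 -1.4]
2.75 shift 0.015 -0.031 cmd [29.5  0. ]
```

The pull has faded to 1.7 N, so the crank is just short of the middle. I'll release and rise.

Emit:
servo_tool(rows=[[0, 0, 0, 0.003, -0.007, 0, 15], [0, 0, 0, 0.003, -0.007, 0, 60], [0, 0, 0, 0.003, -0.007, 0, 60], [0, 0, 0, 0.003, -0.007, 0, 60], [0, 0, 0, 0.003, -0.007, 0, 60], [0, 0, 0, 0.003, -0.007, -0.1, 60], [0, 0, 0, 0.003, -0.007, -0.3, 60], [0, 0, 0, 0.003, -0.007, -0.5, 60], [0, 0, 0, 0.003, -0.007, -0.5, 60]])

```text
t: 17.55
ee_pos: [586.2, -98.9, 178.8]
orientation: [2.447, 1.961, 0.011]
ft_force: [0.2, -0.7, -0.1]
width: 59.7
grasp_force: 0.0
```

Emit:
servo_tool(rows=[[0, 0, 0, -0.25, 0, 0, 60], [0, 0, 0, -0.5, 0, 0, 60], [0, 0, 0, -0.75, 0, 0, 60], [0, 0, 0, -0.9, 0, 0, 60], [0, 0, 0, -0.9, 0, 0, 60]])

```text
t: 18.18
ee_pos: [543.6, -275.7, 173.5]
orientation: [-2.454, -1.961, -0.002]
ft_force: [-0.5, 0.1, -0.4]
width: 60.0
grasp_force: 0.0
```

```bash
python3 -c "
from h import *
import cv2
p,_=ctrl.get_image('side');q,_=ctrl.get_image('top')
a=cv2.resize(p[195:300,270:370,::-1],(400,420),interpolation=2);b=cv2.resize(q[200:295,290:390,::-1],(400,420),interpolation=2)
cv2.imwrite('pics/end.png',np.hstack([a,b]))"
```

```text
(no output)
```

View pics/end.png

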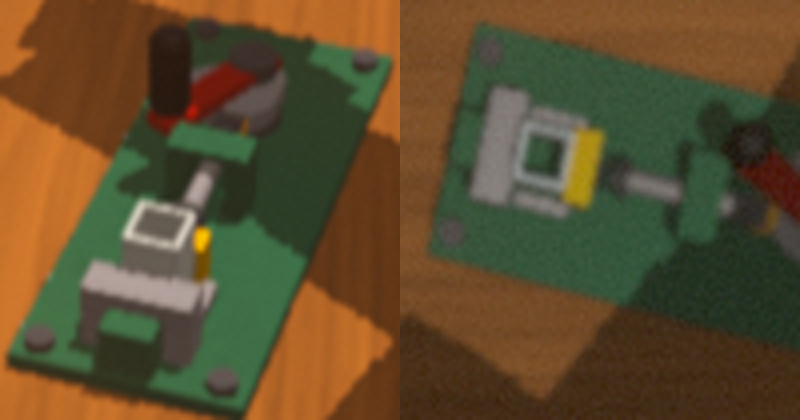

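The crank has stayed where I let go, with the handle at (750,145) in the right half. The yellow jaw is up against the tube, which stands upright at the anvil.

```bash
python3 -c "
from workcell import ctrl
print(ctrl.close_job())"
```

```text
the job is handed in; nothing more can be done
None
```

The grey tube stands clamped in the nest with the crank resting in the cam's flat (about 2.7 rad) after I let go; the job was handed in at about 18 s, and the other things on the bench were left alone.

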